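# Set a scallop on the measuring board

## Robot

A 6-joint arm with a two-finger parallel gripper is mounted at the origin on the work surface. World frame = base frame: x ahead of the robot, y to its left, z up, the work surface at z = 0. Lengths are in m, angles in rad, forces in N, time in s.
With the tool pointing down it reaches from about 0.225 to 0.875 m from the base axis. Payload 3.4 kg.
Tool frame: the origin (TCP) lies where the fingers leave the gripper's body, on its centre line; the fingertips stand 73 mm ahead of it and the grasp point (between the pads) lies 54 mm ahead of it (manip.pinch_z is the distance from the TCP to the grasp point, in m); z points along the fingers, y is the line along which they close (so a half turn about z gives the same grasp; the last joint's range is limited). The gripper opens to 85 mm and grips with 20 to 120 N. Pads are 22 mm wide; open, the fingers measure 114 mm over their backs; the gripper's body (76 mm by 85 mm) begins 54 mm behind the grasp point. The pads swing forward as they close: fully open they stand 13 mm farther back than shut.
Start: joints at [-1.379, 0.276, 1.505, -0, 1.361, -0.121], TCP at [0.177, -0.547, 0.304] pointing down, gripper open.
Joint ranges: [-2.89, 2.89], [-0.75, 2.08], [0.22, 2.7], [-1.18, 4.32], [0.11, 2.71], [-2.7, 2.7]. Speed limits (rad/s): [2.57, 2.57, 3.14, 3.14, 3.14, 3.14].

## Interface

Orientations are given as a unit quaternion [w, x, y, z].
In Python, from rig import readout, imaging, manip gives the robot as it stands. The module is installed in compiled form; this text tells all that it offers.
- The arm moves only by the tool servo_tool, never from a script. Its argument "moves" is a list of rows, each an object with "dp": the shift along the tool's x, y, z in units of 0.2 m (1.0 is 0.2 m), a list of three; "delta_rot": the turn, a rotation vector about the tool's x, y, z in units of 0.1 rad (1.0 is 0.1 rad), a list of three; "fingers": the opening, from 0 (shut) to 1 (fully open). In form: [{"dp": [dx, dy, dz], "delta_rot": [wx, wy, wz], "fingers": fingers}, ...]. A call has 1 to 5 rows; each row shifts and turns the commanded pose from where the row before left it, along the tool's axes as they then stand; what a row does not reach is not made up. A row lasts 1/10 s, in which the tool goes at most 50 mm and 8.59 degrees, less where a joint would pass 70% of its speed; a pose out of reach is approached as far as the arm can. A call with a number of a shift or a turn outside -1 to 1 is refused whole. A call with a gripper value outside its range is refused whole. The fingers move at their own pace and stop on an object; "force" is the grip in N (left out, the last holds). Time passes only in rows, so rows that do not move let the fingers close. It gives the time, the measured TCP pose, the force, the opening and the grip force at its end, in the units of the state.
- readout.get_state(): the state, without advancing time (a new reading comes with each control period).
- imaging.get_image(name): name is "scene" or "top" or "wrist"; returns (picture, depth): 384x512x3 uint8, red, green, blue; 384x512 float32, m along the optical axis (not along the pixel's ray), 0 where there is no reading.
- imaging.calibration(name): a dict with "intrinsics" (3x3 intrinsics, pixels), "R" (3x3) and "t" (3): a world point X has camera coordinates R X + t; the wrist camera has in their place "hand_eye" (4x4, takes a point from camera to tool coordinates, whose origin is the TCP and whose axes are the flange's). Camera axes: x right, y down, z forward; pixel columns grow to the right and rows downward; lengths in m; the calibration is good to about 2 mm. A picture is of the moment at which its call begins: read the wrist's pose just before it. calibration takes no time and is no camera call.
- manip.sign_off(): hands the job in; it is judged then, once.
The state is a dict: "clock": time; "qpos": joint angles; "qd": joint speeds; "effort": joint torques, N m; "position": TCP position; "ee_rot": TCP orientation; "contact_force": force on the tool from outside, world axes, zero at the start; "moment": the same for the moment, N m; "width": finger opening in m; "gripper_force": force on a finger pad.
Only numpy, scipy, OpenCV 4.12 (cv2) and the standard library are available. Lean on these libraries where they do the work, as an engineer would, in place of code of your own. Each camera call takes 0.05 s, during which the arm holds its last target. There are 200 camera calls.

## Task

Get the scallop that lies on the white measuring board ready to be read: with your fingertips push it along the board, without picking it up, until its straight hinge edge sits flat against the aluminium end stop and the shell is centred on the board's black scale line, keeping the sliding cursor well back meanwhile. Then slide the cursor up gently until its blue nose just touches the shell's rounded edge, and leave both there; don't squeeze the shell hard, and leave the other things on the bench where they are.

Things in the scene. Friction and masses are not known exactly. Their poses are not given: they have to be found in the camera images.
- board: White plastic shellfish measuring board, fixed, 400 mm long (its x), 150 mm wide (its y), top face 15 mm above the bench. Origin: centre of its underside. x runs along the black scale line (y = 0) towards the end stop; z up. An aluminium guide rail on the +y edge (out to y = 89 mm) is lower than the top face; apart from stop and cursor nothing stands above the board.
- stop_face (a point): Centre of the end stop's face, on the scale line at the board's x = +170 mm, 12 mm above the board's top face. Axes as the board's: x points into the stop. The stop is an aluminium plate right across the board, 15 mm thick, its top 60 mm above the bench.
- scallop: Rose and cream ribbed scallop lying flat, loose, on the board; about 70 g; 74 mm from hinge to rounded margin (its x), 72 mm wide (y), 27 mm high. Origin: under its middle, on the board's top face. x points to the straight hinge edge, z up. From above the rest of its outline is a circle of 36 mm radius about x = -2 mm, y = 0, widest 8 to 16 mm above the board. It turns freely when pushed.
- shell_hinge (a point): Middle of the scallop's straight hinge edge (42 mm wide across y), x = +36 mm of the scallop, 12 mm above its underside.
- shell_margin (a point): Middle of the scallop's rounded margin, across from the hinge, x = -38 mm of the scallop, 12 mm above its underside.
- cursor (a joint): Travel in m of the sliding cursor along the board: 0 fully back, where its nose face is at the board's x = -100 mm, growing towards the stop, up to 0.215. It slides against about 1.5 N of friction and stays where it is left.
- cursor_face (a point): Centre of the flat front face of the cursor's blue nose, on the scale line, 12 mm above the board's top face; axes as the board's. The nose is 30 mm wide, 14 mm long, 3 to 23 mm above the board. Behind it an aluminium arm (12 to 30 mm behind the face, 3 to 15 mm above the board) runs across to a black carriage on the rail, at y = 77 to 99 mm, 21 mm above the board with its screw.
- cursor_tab (a point): Middle of the flat back of the cursor's blue thumb tab, the place to push it: on the scale line, 30 mm behind the nose face, 28 mm above the board's top face; axes as the board's. The tab is 36 mm wide, 18 mm thick, and stands on the arm to 41 mm above the board; its back is flush with the arm's back, which reaches down to 3 mm above the board.
- scallop_b: Grey scallop of the same size lying on the bench beyond the board. Origin: under its middle. Not to be disturbed.
- scallop_c: Brown scallop of the same size lying on the bench beyond the board. Origin: under its middle. Not to be disturbed.
- petri: Clear lidded petri dish with a white filter disc, 90 mm across, 16 mm high, on the bench beyond the board. Origin: centre of its underside. Not to be disturbed.
- forceps: Steel forceps lying on the bench on the robot's side of the board, 130 mm long (x), 10 mm wide, 8 mm high. Origin: under the middle. Not to be disturbed.
- sample_jar: Wide sample jar with a white screw lid, 104 mm across, 96 mm high. Origin: centre of its underside. Not to be disturbed.
- flask: Conical glass flask with a black stopper, 84 mm across the foot, 147 mm high. Origin: centre of its underside. Not to be disturbed.
- media_bottle: Glass bottle with a blue cap and green label, 70 mm across, 145 mm high. Origin: centre of its underside. Not to be disturbed.
- beaker: Empty glass beaker, 72 mm across, 90 mm high. Origin: centre of its underside. Not to be disturbed.
Things that resemble listed ones, but are neither listed nor needed, are in the scene too. Leave any purple look-alike of the scallop alone.

How it is judged:
On the way:
1. the scallop is up against the end stop (hinge edge within 6 mm, nearly square) and centred on the scale line within 10 mm, while the cursor still stands over 15 mm clear of it (x of shell_hinge in the frame of stop_face above -0.006 m and y of shell_hinge in the frame of stop_face between -0.01 and 0.01 m and angle between the x axis of scallop and the x axis of board, either way round below 0.2 rad and x of shell_margin in the frame of cursor_face above 0.015 m), for 0.2 s.
At the end, for the whole second after the job is handed in: The scallop lies flat and at rest on the board, its hinge edge within 3 mm of the end stop's face, within 7 degrees of square to it, and the middle of the hinge within 10 mm of the scale line; the cursor is at rest with its nose within 2.5 mm of the shell's margin (x of shell_hinge in the frame of stop_face above -0.003 m and y of shell_hinge in the frame of stop_face between -0.01 and 0.01 m and angle between the x axis of scallop and the x axis of board, either way round below 0.12 rad and x of shell_margin in the frame of cursor_face between -0.0025 and 0.0025 m and linear speed of scallop below 0.005 m/s and velocity of joint cursor below 0.003 m/s and angle between scallop's own z axis and vertical below 0.1 rad); the robot touches nothing.
It fails at once if the scallop is lifted off the board or tipped (z of scallop in the frame of board above 0.022 m or angle between scallop's own z axis and vertical above 0.3 rad).
It fails at once if the scallop is squeezed or pressed with more than 25 N (contact forces from both sides together over 50 N) (contact force between scallop and anything else above 50 N).
It fails at once if another thing on the bench is shifted by more than 15 mm or knocked over (distance of any of scallop_b, scallop_c, petri, forceps, sample_jar, flask, media_bottle, beaker from where it was at the start of the episode above 0.015 m or angle between any of scallop_b, scallop_c, petri, forceps, sample_jar, flask, media_bottle, beaker's own z axis and vertical above 0.4 rad).
It also fails if it takes over 61 s, if anything falls off the work surface, if the arm or the gripper's body presses on something with over 40 N, if the wrist force passes 120 N, or if a joint passes its speed limit or range.

## Working session

There is one attempt and no reset: what is moved stays moved. The work goes in short steps, Python scripts to look and compute and a tool call to move; the robot and the scene stay as the last step left them, time stands still between calls to the robot, and variables do not carry over. Pictures are saved under pics/ and viewed, at most 10 in all, crops included, and the job is handed in when it is done.

Besides the shell and the picture viewer there is one more tool, called after ">>>" by a JSON object that holds its "name" and its "arguments". servo_tool: Moves the arm, as the interface text tells. Its arguments: {"type":"object","properties":{"moves":{"type":"array"},"force":{"type":"number"}},"required":["moves"]}

```bash
mkdir -p pics
cat > h.py <<'E'
import numpy as np, cv2
from rig import readout, imaging, manip
def snap(n,f):
    p,d=imaging.get_image(n); cv2.imwrite(f'pics/{f}.png',p[...,::-1]); np.save(f'pics/{f}_d.npy',d); return p,d
def world(n,uv,d):
    c=imaging.calibration(n);K=c['intrinsics'];r=np.linalg.inv(K)@np.array([uv[0],uv[1],1.]);return c['R'].T@(r*d-c['t'])
def plane(n,uv,z):
    c=imaging.calibration(n);K=c['intrinsics'];r=c['R'].T@np.linalg.inv(K)@np.array([uv[0],uv[1],1.]);o=-c['R'].T@c['t'];return o+r*(z-o[2])/r[2]
def proj(n,X):
    c=imaging.calibration(n);q=c['intrinsics']@(c['R']@np.array(X)+c['t']);return q[:2]/q[2]
E
python3 - <<'E'
from h import *
a,_=snap('top','top0');b,_=snap('scene','scene0')
for n in('top','scene'):
    c=imaging.calibration(n);print(n,c['intrinsics'].round(1).tolist(),c['R'].round(3).tolist(),c['t'].round(3))
s=readout.get_state();print(s)
E
```

```text
top [[388.1, 0.0, 258.2], [0.0, 388.1, 190.9], [0.0, 0.0, 1.0]] [[-0.029, -0.999, 0.016], [-0.985, 0.025, -0.173], [0.172, -0.021, -0.985]] [0.005 0.56  0.968]
scene [[429.5, 0.0, 258.7], [0.0, 429.5, 191.3], [0.0, 0.0, 1.0]] [[0.859, 0.512, -0.005], [0.407, -0.689, -0.599], [-0.31, 0.513, -0.8]] [-0.498 -0.197  1.562]
{'clock': 0.1, 'qpos': array([-1.37897259e+00,  2.76522409e-01,  1.50599595e+00, -2.46322147e-05,
        1.36069377e+00, -1.20999281e-01]), 'qd': array([ 0.0004595 , -0.00082974, -0.0018608 ,  0.00027697,  0.0005643 ,
        0.00171002]), 'effort': array([ 1.38169049e-03, -4.17700016e+01, -2.46406209e+01, -1.48295840e-04,
        5.91379416e-03,  1.24994862e-06]), 'position': array([ 0.17687564, -0.5467544 ,  0.30313566]), 'ee_rot': array([-8.08803730e-04,  9.87791912e-01,  1.55777030e-01, -4.07042640e-05]), 'contact_force': array([-0.52278437,  0.049306  ,  0.16897254]), 'moment': array([-0.00495144,  0.03917871, -0.02230015]), 'gripper_force': 0.0, 'width': 0.08542821132470685}
```

View pics/top0.png

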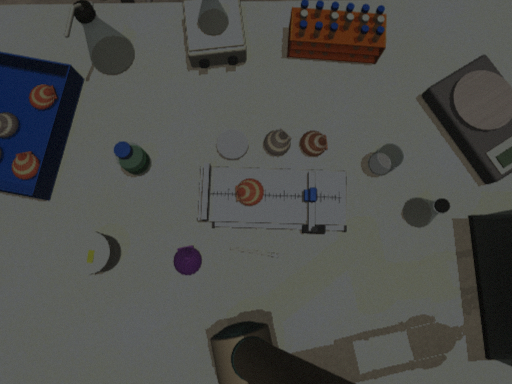

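View pics/scene0.png

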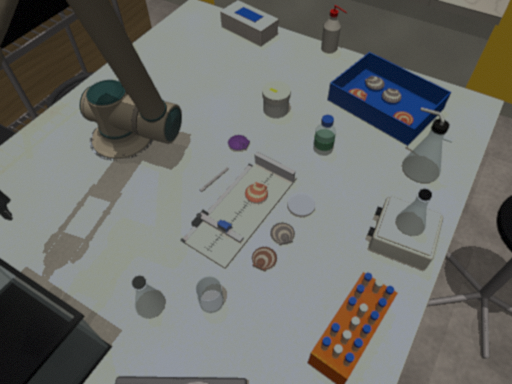

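The top view shows the board at cols 198–347, rows 165–230, with the stop on the left (col ~204, world +y) and the rail on the robot side. The shell is at (249,192) with its hinge towards the left. The cursor nose is at (310,195).

Run:
```python
import cv2
a=cv2.imread('pics/top0.png')[155:245,190:355];b=cv2.imread('pics/scene0.png')[145:270,175:305]
a=cv2.convertScaleAbs(a,alpha=1.7)
cv2.imwrite('pics/c1.png',cv2.resize(a,None,fx=4.8,fy=4.8,interpolation=cv2.INTER_CUBIC))
```

```text
(no output)
```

View pics/c1.png

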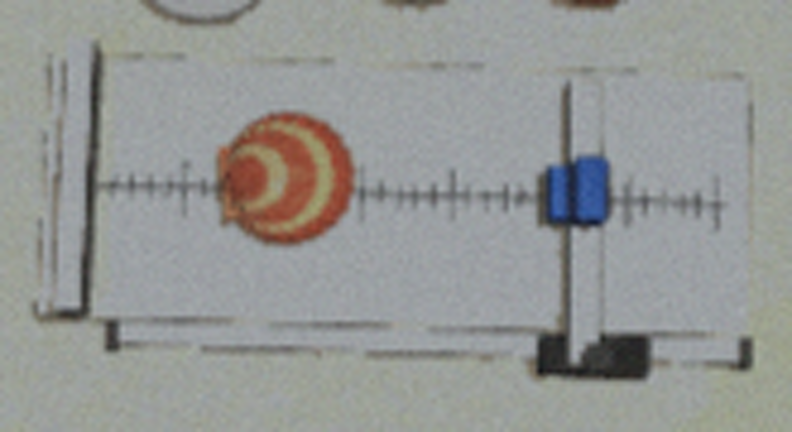

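Run:
```python
from h import *
P=lambda u,v,z:plane('top',(u/4.8+190-.4,v/4.8+155-.4),z)
c=imaging.calibration('top');print('cam',-c['R'].T@c['t'])
A=P(105,187,.015);B=P(720,205,.015);print('line',A,B)
d=A-B;d/=np.linalg.norm(d);print('dir',d)
for n,u,v,z in[('stopbase',99,187,.015),('stoptopfront',92,42,.06),('hinge',222,187,.027),('nosetop',546,195,.038),('tabback_top',608,190,.056),('boardend',748,205,.015),('cor1',748,75,.015),('cor2',748,332,.015)]:
    X=P(u,v,z);r=X-A;print(n,X.round(4),'along',round(r@d*1000,1),'lat',round(1000*(d[0]*r[1]-d[1]*r[0]),1))
res={}
for n in('top','scene'):
    im=cv2.imread(f'pics/{n}0.png')
    hsv=cv2.cvtColor(im,cv2.COLOR_BGR2HSV)
    m=((hsv[...,0]<25)|(hsv[...,0]>172))&(hsv[...,1]>70)&(hsv[...,2]>50)
    m=m.astype(np.uint8)*255; w=np.zeros_like(m)
    (x0,y0,x1,y1)=(225,170,275,215) if n=='top' else (235,170,280,215)
    w[y0:y1,x0:x1]=m[y0:y1,x0:x1]
    cs,_=cv2.findContours(w,cv2.RETR_EXTERNAL,cv2.CHAIN_APPROX_NONE);k=max(cs,key=cv2.contourArea)
    M=cv2.moments(k);u=(M['m10']/M['m00'],M['m01']/M['m00']);print(n,'area',M['m00'],u,plane(n,u,.027), cv2.minEnclosingCircle(k))
    cc=imaging.calibration(n);r=cc['R'].T@np.linalg.inv(cc['intrinsics'])@np.array([*u,1.]);res[n]=(-cc['R'].T@cc['t'],r/np.linalg.norm(r))
(o1,r1),(o2,r2)=res['top'],res['scene']
s=np.linalg.lstsq(np.c_[r1,-r2],o2-o1,rcond=None)[0];print('tri',o1+s[0]*r1,o2+s[1]*r2)
```

```text
cam [0.3850685  0.01104687 1.04993914]
line [0.56180331 0.11552168 0.015     ] [ 0.54255401 -0.23073963  0.015     ]
dir [0.05550613 0.99845835 0.        ]
stopbase [0.5619 0.1189 0.015 ] along 3.4 lat 0.1
stoptopfront [0.6345 0.1174 0.06  ] along 5.9 lat -72.5
hinge [0.5581 0.0494 0.027 ] along -66.3 lat 0.0
nosetop [ 0.5471 -0.1295  0.038 ] along -245.4 lat 1.1
tabback_top [ 0.5461 -0.1608  0.056 ] along -276.7 lat 0.3
boardend [ 0.5421 -0.2466  0.015 ] along -362.7 lat -0.5
cor1 [ 0.6172 -0.2517  0.015 ] along -363.5 lat -75.7
cor2 [ 0.4705 -0.2418  0.015 ] along -361.8 lat 71.3
top area 560.5 (249.2441272673208, 191.79423134106452) [0.5619348  0.01349522 0.027     ] ((248.74000549316406, 191.5399932861328), 14.470727920532227)
scene area 300.5 (256.18524681087075, 192.8896283971159) [0.56157712 0.01433147 0.027     ] ((256.0, 191.6666717529297), 11.494062423706055)
tri [0.56176416 0.01349285 0.02798692] [0.56197763 0.01368402 0.02802428]
```

The red shell (249,192) triangulates to about (0.562, 0.0135) at a height of 0.028. It sits 5.7 mm off the line and is turned about 9°. The board's x direction is (0.056, 0.998). First I turn the tool to line up with the board.

>>> {"name": "servo_tool", "arguments": {"moves": [{"dp": [0,0,0],"delta_rot": [0,0,-1],"fingers": 0.55},{"dp": [0,0,0],"delta_rot": [0,0,-1],"fingers": 0.55},{"dp": [0,0,0],"delta_rot": [0,0,-1],"fingers": 0.55},{"dp": [0,0,0],"delta_rot": [0,0,-1],"fingers": 0.55},{"dp": [0,0,0],"delta_rot": [0,0,-1],"fingers": 0.55}]}}

```text
clock: 0.6
position: [0.1769, -0.5469, 0.3034]
ee_rot: [-0.001, 0.918, 0.397, 0.0]
contact_force: [-0.0, -0.1, 0.4]
width: 0.0472
gripper_force: 0.0
```

>>> {"name": "servo_tool", "arguments": {"moves": [{"dp": [0,0,0],"delta_rot": [0,0,-1],"fingers": 0.55},{"dp": [0,0,0],"delta_rot": [0,0,-1],"fingers": 0.55},{"dp": [0,0,0],"delta_rot": [0,0,-1],"fingers": 0.55},{"dp": [0,0,0],"delta_rot": [0,0,-1],"fingers": 0.55},{"dp": [0,0,0],"delta_rot": [0,0,-1],"fingers": 0.55}]}}

```text
clock: 1.1
position: [0.1769, -0.5469, 0.3034]
ee_rot: [-0.0, 0.791, 0.612, 0.0]
contact_force: [-0.0, -0.0, -0.1]
width: 0.0466
gripper_force: 0.0
```

>>> {"name": "servo_tool", "arguments": {"moves": [{"dp": [0,0,0],"delta_rot": [0,0,-1],"fingers": 0.55},{"dp": [0,0,0],"delta_rot": [0,0,-1],"fingers": 0.55},{"dp": [0.1,0.067,0],"delta_rot": [0,0,0],"fingers": 0.55},{"dp": [0.2,0.134,0],"delta_rot": [0,0,0],"fingers": 0.55},{"dp": [0.2,0.134,0],"delta_rot": [0,0,0],"fingers": 0.55}]}}

```text
clock: 1.6
position: [0.2499, -0.4503, 0.3031]
ee_rot: [-0.0, 0.728, 0.685, 0.0]
contact_force: [0.4, 0.2, 0.6]
width: 0.0468
gripper_force: 0.0
```

>>> {"name": "servo_tool", "arguments": {"moves": [{"dp": [0.2,0.134,0],"delta_rot": [0,0,0],"fingers": 0.55},{"dp": [0.2,0.134,0],"delta_rot": [0,0,0],"fingers": 0.55},{"dp": [0.2,0.134,0],"delta_rot": [0,0,0],"fingers": 0.55},{"dp": [0.2,0.134,0],"delta_rot": [0,0,0],"fingers": 0.55},{"dp": [0.2,0.134,0],"delta_rot": [0,0,0],"fingers": 0.55}]}}

```text
clock: 2.1
position: [0.3956, -0.2574, 0.3037]
ee_rot: [-0.0, 0.727, 0.686, -0.0]
contact_force: [1.4, -0.5, 0.4]
width: 0.0469
gripper_force: 0.0
```

>>> {"name": "servo_tool", "arguments": {"moves": [{"dp": [0.2,0.134,0],"delta_rot": [0,0,0],"fingers": 0.55},{"dp": [0.2,0.134,0],"delta_rot": [0,0,0],"fingers": 0.55},{"dp": [0.2,0.134,0],"delta_rot": [0,0,0],"fingers": 0.55},{"dp": [0.2,0.134,0],"delta_rot": [0,0,0],"fingers": 0.55},{"dp": [0,0,0],"delta_rot": [0,0,0],"fingers": 0.55}]}}

```text
clock: 2.6
position: [0.514, -0.1012, 0.3034]
ee_rot: [-0.001, 0.725, 0.689, 0.002]
contact_force: [-0.5, -0.3, 0.7]
width: 0.047
gripper_force: 0.0
```

>>> {"name": "servo_tool", "arguments": {"moves": [{"dp": [0.14,0.09,0],"delta_rot": [0,0,0],"fingers": 0.55},{"dp": [0.14,0.09,0],"delta_rot": [0,0,0],"fingers": 0.55},{"dp": [0,0,0],"delta_rot": [0,0,0],"fingers": 0.55}]}}

```text
clock: 2.9
position: [0.5519, -0.0499, 0.3033]
ee_rot: [-0.0, 0.726, 0.687, 0.001]
contact_force: [-1.0, -0.7, 0.1]
width: 0.0468
gripper_force: 0.0
```

Run:
```python
from h import *
s=readout.get_state();print(s['position'],s['ee_rot'])
c=imaging.calibration('wrist');print({k:np.round(v,3).tolist() for k,v in c.items()})
p,d=snap('wrist','w0');np.savez('pics/w0p.npz',p=s['position'],q=s['ee_rot'])
```

```text
[ 0.5518668  -0.04989416  0.30330722] [-4.03521010e-04  7.26292406e-01  6.87385446e-01  6.53521759e-04]
{'intrinsics': [[265.786, 0.0, 255.082], [0.0, 265.786, 192.221], [0.0, 0.0, 1.0]], 'hand_eye': [[0.0, -0.955, -0.298, 0.077], [1.0, 0.0, -0.0, 0.0], [0.0, -0.298, 0.955, -0.069], [0.0, 0.0, 0.0, 1.0]]}
```

View pics/w0.png

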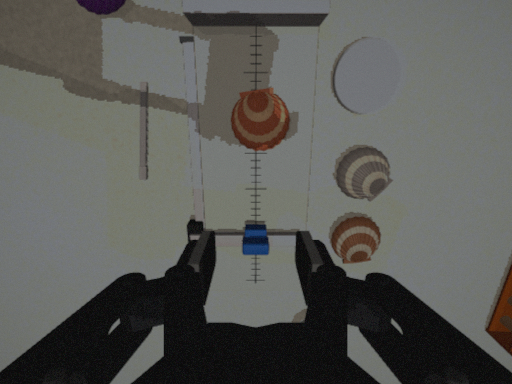

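The wrist view shows the scale line at col 256, the stop's foot at row 25, the shell centre at (260,120) with its hinge around (257,91), and the cursor nose at (256,228). I now measure these in the board frame.

```bash
cat >> h.py <<'E'
from scipy.spatial.transform import Rotation as Ro
def wplane(uv,z,pq):
    c=imaging.calibration('wrist');H=np.array(c['hand_eye']);q=pq['q'];R=Ro.from_quat([q[1],q[2],q[3],q[0]]).as_matrix()
    r=R@H[:3,:3]@np.linalg.inv(c['intrinsics'])@np.array([uv[0],uv[1],1.]);o=R@H[:3,3]+pq['p'];return o+r*(z-o[2])/r[2]
def redmask(im,box):
    hsv=cv2.cvtColor(im,cv2.COLOR_BGR2HSV);x0,y0,x1,y1=box;w=np.zeros(im.shape[:2],np.uint8)
    m=((hsv[...,0]<25)|(hsv[...,0]>172))&(hsv[...,1]>70)&(hsv[...,2]>40);w[y0:y1,x0:x1]=m[y0:y1,x0:x1]*255
    return max(cv2.findContours(w,cv2.RETR_EXTERNAL,cv2.CHAIN_APPROX_NONE)[0],key=cv2.contourArea)
E
python3 - <<'E'
from h import *
pq=np.load('pics/w0p.npz');W=lambda u,v,z:wplane((u,v),z,pq)
A=W(255.5,26,.015);B=W(256,282,.015);d=(A-B)/np.linalg.norm(A-B);print(A,B,d)
def f(n,X):
    r=X-A;print(n,X.round(4),round(1000*r@d,1),round(1000*(d[0]*r[1]-d[1]*r[0]),1))
for n,u,v,z in[('stopfoot',255.5,25,.015),('stoptop',255.5,13,.06),('nose',256,224,.038),('tabfronttop',256,236,.056),('tabbacktop',256,254,.056)]:f(n,W(u,v,z))
im=cv2.imread('pics/w0.png');k=redmask(im,(222,78,300,160))
P=np.array([W(*p[0],.027) for p in k]);
r=P-A;al=1000*r@d;la=1000*(d[0]*r[:,1]-d[1]*r[:,0])
print('al',al.min(),al.max(),'la',la.min(),la.max())
for a,b in sorted(zip(al,la))[-25:]:print(round(a,1),round(b,1),end='; ')
E
```

```text
[0.56188545 0.12067579 0.015     ] [ 0.54340872 -0.23224316  0.015     ] [0.05228242 0.99863234 0.        ]
stopfoot [0.5619 0.1217 0.015 ] 1.0 -0.0
stoptop [0.5618 0.1204 0.06  ] -0.3 0.1
nose [ 0.5492 -0.1228  0.038 ] -243.8 -0.1
tabfronttop [ 0.5487 -0.1319  0.056 ] -253.0 -0.0
tabbacktop [ 0.5472 -0.1586  0.056 ] -279.7 0.0
al -144.3311439215762 -69.21010681335753 la -41.865254629196635 31.211078482016546
-72.6 13.0; -71.5 -19.9; -71.4 0.8; -71.4 2.0; -71.4 3.2; -71.4 4.4; -71.4 5.7; -70.4 -19.9; -70.3 -10.2; -70.3 -8.9; -70.3 -7.7; -70.3 -6.5; -70.3 -5.3; -70.3 -4.1; -70.3 -2.9; -70.3 -1.6; -70.3 -0.4; -69.2 -19.9; -69.2 -18.6; -69.2 -17.4; -69.2 -16.2; -69.2 -15.0; -69.2 -13.8; -69.2 -12.6; -69.2 -11.4;
```

>>> {"name": "servo_tool", "arguments": {"moves": [{"dp": [0,0.004,0.2],"delta_rot": [0,0,0],"fingers": 0.55},{"dp": [0,0,0.2],"delta_rot": [0,0,0],"fingers": 0.55},{"dp": [0,0,0.2],"delta_rot": [0,0,0],"fingers": 0.55},{"dp": [0,0,0.2],"delta_rot": [0,0,0],"fingers": 0.55},{"dp": [0,0,0.2],"delta_rot": [0,0,0],"fingers": 0.55}]}}

```text
clock: 3.45
position: [0.5501, -0.0535, 0.1026]
ee_rot: [0.0, 0.728, 0.686, -0.0]
contact_force: [1.0, 0.3, -0.5]
width: 0.0469
gripper_force: 0.0
```

>>> {"name": "servo_tool", "arguments": {"moves": [{"dp": [0,0,0.02],"delta_rot": [0,0,0],"fingers": 0.55},{"dp": [0,0,0.02],"delta_rot": [0,0,0],"fingers": 0.55},{"dp": [0,0,0],"delta_rot": [0,0,0],"fingers": 0.55}]}}

```text
clock: 3.75
position: [0.552, -0.0528, 0.0972]
ee_rot: [0.001, 0.728, 0.686, 0.001]
contact_force: [-0.3, -0.3, -0.4]
width: 0.0467
gripper_force: 0.0
```

Run:
```python
from h import *
s=readout.get_state();print(s['position'],s['ee_rot'],s['contact_force'])
p,d=snap('wrist','w1');a,_=snap('scene','s1')
cv2.imwrite('pics/s1c.png',cv2.resize(cv2.convertScaleAbs(a[130:280,170:330,::-1],alpha=1.4),None,fx=4,fy=4,interpolation=cv2.INTER_CUBIC))
# tip depth
H=np.array(imaging.calibration('wrist')['hand_eye']);K=imaging.calibration('wrist')['intrinsics']
v,u=np.mgrid[0:384,0:512];q=np.stack([(u-K[0][2])/K[0][0]*d,(v-K[1][2])/K[1][1]*d,d],-1)@H[:3,:3].T+H[:3,3]
m=(d>0)&(abs(q[...,0])<.014)&(abs(q[...,1])>.02)&(abs(q[...,1])<.04)
print(np.histogram(q[m][:,2],bins=np.arange(.03,.1,.004)))
```

```text
[ 0.55204878 -0.05282934  0.0971953 ] [1.04642632e-03 7.27519493e-01 6.86086012e-01 5.26238175e-04] [-0.29281509 -0.28197646 -0.35831217]
(array([ 535,  307,  336,  353,  295,  289,  269,  236,  178,  100,   14,
          0,  118, 1428,    0,    0,    0]), array([0.03 , 0.034, 0.038, 0.042, 0.046, 0.05 , 0.054, 0.058, 0.062,
       0.066, 0.07 , 0.074, 0.078, 0.082, 0.086, 0.09 , 0.094, 0.098]))
```

View pics/s1c.png

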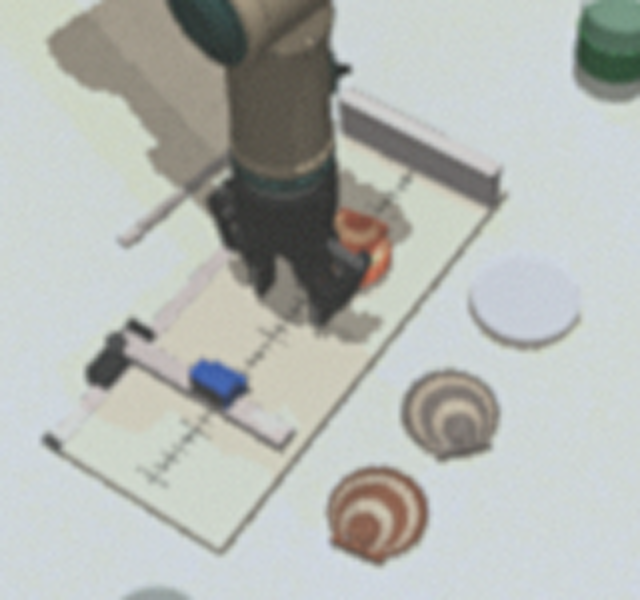

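The fingertips are about 11 mm above the board, straddling the line behind the shell, and the cursor is well behind them. I lower 5 mm and push.

>>> {"name": "servo_tool", "arguments": {"moves": [{"dp": [0,0.003,0.025],"delta_rot": [0,0,0],"fingers": 0.55},{"dp": [0.03,0,0],"delta_rot": [0,0,0],"fingers": 0.55},{"dp": [0.03,0,0],"delta_rot": [0,0,0],"fingers": 0.55},{"dp": [0.03,0,0],"delta_rot": [0,0,0],"fingers": 0.55},{"dp": [0.03,0,0],"delta_rot": [0,0,0],"fingers": 0.55}]}}

```text
clock: 4.35
position: [0.5534, -0.0273, 0.091]
ee_rot: [0.0, 0.727, 0.686, 0.0]
contact_force: [0.7, 0.6, 0.4]
width: 0.0467
gripper_force: 0.2
```

>>> {"name": "servo_tool", "arguments": {"moves": [{"dp": [0.03,0,0],"delta_rot": [0,0,0],"fingers": 0.55},{"dp": [0.03,0,0],"delta_rot": [0,0,0],"fingers": 0.55},{"dp": [0.03,0,0],"delta_rot": [0,0,0],"fingers": 0.55},{"dp": [0.03,0,0],"delta_rot": [0,0,0],"fingers": 0.55},{"dp": [0.03,0,0],"delta_rot": [0,0,0],"fingers": 0.55}]}}

```text
clock: 4.85
position: [0.555, 0.0023, 0.0909]
ee_rot: [0.0, 0.727, 0.686, -0.0]
contact_force: [-1.0, -0.8, 0.9]
width: 0.0473
gripper_force: 0.3
```

Run:
```python
from h import *
s=readout.get_state();print(s['position'],s['ee_rot'],s['contact_force'])
p,d=snap('wrist','w2')
```

```text
[0.55497837 0.00231444 0.09086652] [ 1.67867507e-05  7.27289772e-01  6.86330514e-01 -1.11663840e-04] [-1.04803178 -0.82520503  0.88634867]
```

View pics/w2.png

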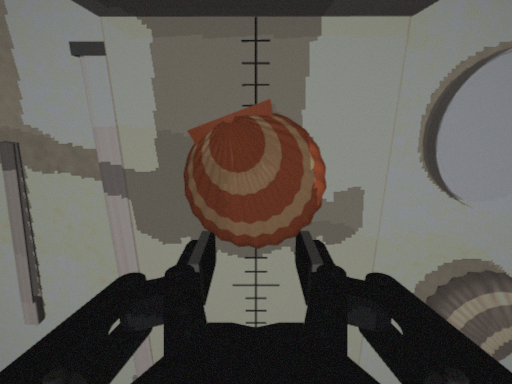

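The wrist view shows the shell centred on the line (col 255) but turned about 20°, with hinge corners at (190,132) and (272,102). I back off and push with the left finger off-centre to turn it back.

>>> {"name": "servo_tool", "arguments": {"moves": [{"dp": [-0.04,0,0],"delta_rot": [0,0,0],"fingers": 0.55},{"dp": [-0.03,0,0],"delta_rot": [0,0,0],"fingers": 0.55},{"dp": [0,0.06,0],"delta_rot": [0,0,0],"fingers": 0.55},{"dp": [0.03,0,0],"delta_rot": [0,0,0],"fingers": 0.55},{"dp": [0.02,0,0],"delta_rot": [0,0,0],"fingers": 0.55}]}}

```text
clock: 5.4
position: [0.5674, -0.0028, 0.0909]
ee_rot: [0.0, 0.728, 0.686, 0.0]
contact_force: [-0.5, -1.1, 0.1]
width: 0.0473
gripper_force: 0.4
```

>>> {"name": "servo_tool", "arguments": {"moves": [{"dp": [0.02,0,0],"delta_rot": [0,0,0],"fingers": 0.55},{"dp": [0.02,0,0],"delta_rot": [0,0,0],"fingers": 0.55},{"dp": [0,0,0],"delta_rot": [0,0,0],"fingers": 0.55}]}}

```text
clock: 5.7
position: [0.567, 0.006, 0.0909]
ee_rot: [-0.0, 0.727, 0.687, -0.0]
contact_force: [-0.1, -0.3, -0.2]
width: 0.0467
gripper_force: 0.0
```

```bash
cat >> h.py <<'E'
def shell(name):
    "centre (mm along from stop, lateral +board y) and tilt from hinge edge, wrist view"
    s=readout.get_state();pq=dict(p=s['position'],q=s['ee_rot']);p,_=snap('wrist',name);im=p[...,::-1].copy()
    k=redmask(im,(150,10,370,320))[:,0]
    A=np.array([.5619,.1212]);d=np.array([.0535,.99857])
    P=np.array([wplane(q,.027,pq) for q in k])[:,:2]-A;L=1000*np.c_[P@d,d[0]*P[:,1]-d[1]*P[:,0]]
    back=L[L[:,0]<np.percentile(L[:,0],60)].astype(np.float32)
    M=np.c_[2*back,np.ones(len(back))];x=np.linalg.lstsq(M,(back**2).sum(1),rcond=None)[0]
    c=x[:2];R=np.sqrt(x[2]+c@c);r=np.linalg.norm(L-c,axis=1)
    h=L[(r>R+2.5)&(L[:,0]>c[0])];hm=h.mean(0) if len(h) else [0,0]
    print('tcp',s['position'].round(4),'F',s['contact_force'].round(1),'circle',c.round(1),R.round(1),'max along',L[:,0].max().round(1),'hinge pts',len(h))
    if len(h):
        b=cv2.minAreaRect(h.astype(np.float32));e=h[h[:,1].argmin()],h[h[:,1].argmax()];print('ends',e[0].round(1),e[1].round(1),'tilt',np.degrees(np.arctan2(e[0][0]-e[1][0],e[1][1]-e[0][1])).round(1))
E
python3 -c "
from h import *
shell('w3')"
```

```text
tcp [0.567  0.006  0.0909] F [-0.1 -0.3 -0.2] circle [-68.8  -1.4] 36.5 max along -27.8 hinge pts 55
ends [-31.8 -13.9] [-37.9  28.1] tilt 8.3
```

The tilt is down to 8°. A little more of the same push.

>>> {"name": "servo_tool", "arguments": {"moves": [{"dp": [0.02,0,0],"delta_rot": [0,0,0],"fingers": 0.55},{"dp": [0.02,0,0],"delta_rot": [0,0,0],"fingers": 0.55},{"dp": [0,0,0],"delta_rot": [0,0,0],"fingers": 0.55}]}}

```text
clock: 6.05
position: [0.5676, 0.0137, 0.0909]
ee_rot: [-0.0, 0.727, 0.686, 0.0]
contact_force: [0.1, -0.8, 0.4]
width: 0.0471
gripper_force: 0.0
```

```bash
python3 -c "
from h import *
shell('w4')"
```

```text
tcp [0.5676 0.0137 0.0909] F [ 0.1 -0.8  0.4] circle [-61.6  -3.4] 36.5 max along -21.8 hinge pts 53
ends [-25.4 -18. ] [-30.2  24. ] tilt 6.5
```

>>> {"name": "servo_tool", "arguments": {"moves": [{"dp": [-0.05,0,0],"delta_rot": [0,0,0],"fingers": 0.55},{"dp": [0,-0.045,0],"delta_rot": [0,0,0],"fingers": 0.55},{"dp": [0.03,0,0],"delta_rot": [0,0,0],"fingers": 0.55},{"dp": [0.03,0,0],"delta_rot": [0,0,0],"fingers": 0.55},{"dp": [0.03,0,0],"delta_rot": [0,0,0],"fingers": 0.55}]}}

```text
clock: 6.6
position: [0.5593, 0.0222, 0.091]
ee_rot: [0.0, 0.727, 0.686, 0.0]
contact_force: [-0.1, -0.0, -0.2]
width: 0.0471
gripper_force: 0.1
```

>>> {"name": "servo_tool", "arguments": {"moves": [{"dp": [0.02,0,0],"delta_rot": [0,0,0],"fingers": 0.55},{"dp": [0.02,0,0],"delta_rot": [0,0,0],"fingers": 0.55},{"dp": [0,0,0],"delta_rot": [0,0,0],"fingers": 0.55}]}}

```text
clock: 6.9
position: [0.5597, 0.0304, 0.0909]
ee_rot: [0.0, 0.727, 0.687, 0.0]
contact_force: [0.3, -0.1, -1.0]
width: 0.0469
gripper_force: 0.0
```

```bash
python3 -c "
from h import *
shell('w5')"
```

```text
tcp [0.5597 0.0304 0.0909] F [ 0.3 -0.1 -1. ] circle [-50.7  -2.8] 36.5 max along -10.5 hinge pts 51
ends [-14.1 -16.4] [-19.5  25.6] tilt 7.3
```

>>> {"name": "servo_tool", "arguments": {"moves": [{"dp": [0.02,0,0],"delta_rot": [0,0,0],"fingers": 0.55},{"dp": [0.02,0,0],"delta_rot": [0,0,0],"fingers": 0.55},{"dp": [0.01,0,0],"delta_rot": [0,0,0],"fingers": 0.55},{"dp": [0.005,0,0],"delta_rot": [0,0,0],"fingers": 0.55},{"dp": [0.005,0,0],"delta_rot": [0,0,0],"fingers": 0.55}]}}

```text
clock: 7.45
position: [0.5602, 0.0413, 0.0908]
ee_rot: [0.0, 0.727, 0.687, -0.0]
contact_force: [-0.3, -4.2, 0.2]
width: 0.0471
gripper_force: 1.3
```

```bash
python3 -c "
from h import *
shell('w6')"
```

```text
tcp [0.5602 0.0413 0.0908] F [-0.3 -4.2  0.2] circle [-40.6  -2.6] 36.5 max along -0.1 hinge pts 50
ends [ -3.7 -15.8] [-10.   25.7] tilt 8.7
```

>>> {"name": "servo_tool", "arguments": {"moves": [{"dp": [0.005,0,0],"delta_rot": [0,0,0],"fingers": 0.55},{"dp": [0.005,0,0],"delta_rot": [0,0,0],"fingers": 0.55}]}}

```text
clock: 7.7
position: [0.5601, 0.0422, 0.0908]
ee_rot: [0.001, 0.727, 0.687, -0.001]
contact_force: [-0.9, -9.4, 1.3]
width: 0.0471
gripper_force: 3.7
```

```bash
python3 -c "
from h import *
shell('w7')"
```

```text
tcp [0.5601 0.0422 0.0908] F [-0.9 -9.4  1.3] circle [-40.3  -2.4] 36.5 max along -0.2 hinge pts 50
ends [ -3.4 -16.1] [-9.3 25.9] tilt 8.0
```

Both fingers wedged the shell at 8°. I push with the left finger alone, near the middle, so it turns about the touching corner.

>>> {"name": "servo_tool", "arguments": {"moves": [{"dp": [-0.07,0,0],"delta_rot": [0,0,0],"fingers": 0.55},{"dp": [0,0.085,0],"delta_rot": [0,0,0],"fingers": 0.55},{"dp": [0.02,0,0],"delta_rot": [0,0,0],"fingers": 0.55},{"dp": [0.01,0,0],"delta_rot": [0,0,0],"fingers": 0.55},{"dp": [0.005,0,0],"delta_rot": [0,0,0],"fingers": 0.55}]}}

```text
clock: 8.25
position: [0.5763, 0.0335, 0.0911]
ee_rot: [0.001, 0.726, 0.688, -0.002]
contact_force: [-1.3, -10.2, 1.8]
width: 0.0467
gripper_force: 5.5
```

```bash
python3 -c "
from h import *
shell('w8')"
```

```text
tcp [0.5763 0.0335 0.0911] F [ -1.3 -10.2   1.8] circle [-40.   -0.7] 36.2 max along -0.2 hinge pts 72
ends [ -0.6 -15.9] [-6.8 26.8] tilt 8.2
```

```bash
python3 -c "
from h import *
im=cv2.imread('pics/w8.png')[20:280,120:400]
cv2.imwrite('pics/w8c.png',cv2.resize(cv2.convertScaleAbs(im,alpha=1.5),None,fx=2.2,fy=2.2))"
```

```text
(no output)
```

View pics/w8c.png

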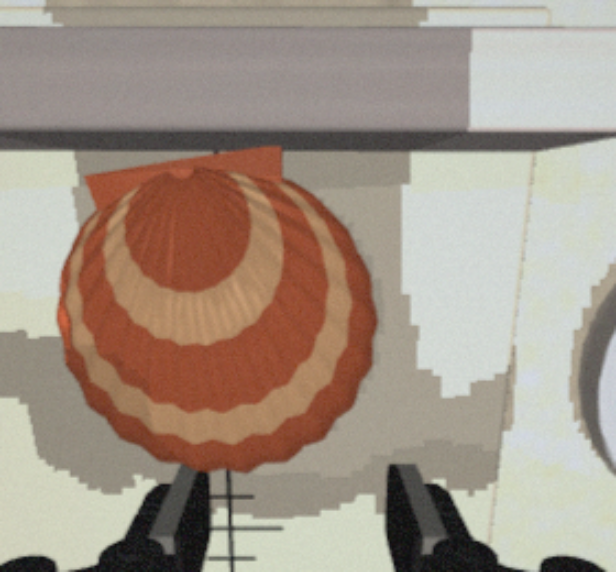

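The shell touches the stop only at its right hinge corner (281,148 in the crop) and is still turned about 8°. Friction is holding it, so I sweep the pushing finger sideways to carry the rear of the shell round.

>>> {"name": "servo_tool", "arguments": {"moves": [{"dp": [0,-0.015,0],"delta_rot": [0,0,0],"fingers": 0.55},{"dp": [0.003,-0.015,0],"delta_rot": [0,0,0],"fingers": 0.55},{"dp": [0.003,-0.015,0],"delta_rot": [0,0,0],"fingers": 0.55}]}}

```text
clock: 8.6
position: [0.5671, 0.0363, 0.0911]
ee_rot: [0.0, 0.727, 0.687, -0.001]
contact_force: [-1.4, -4.9, 2.3]
width: 0.0468
gripper_force: 2.3
```

```bash
python3 -c "
from h import *
shell('w9')"
```

```text
tcp [0.5671 0.0363 0.0911] F [-1.4 -4.9  2.3] circle [-37.7   4.4] 36.6 max along 0.1 hinge pts 58
ends [ -2.5 -15.6] [-1.5 27.3] tilt -1.4
```

The shell is now square (about 1°), flat on the stop and 4–5 mm off the line. I retreat, lift, and go behind the cursor with the fingers shut.

>>> {"name": "servo_tool", "arguments": {"moves": [{"dp": [-0.05,0,0],"delta_rot": [0,0,0],"fingers": 0.55},{"dp": [-0.1,0,0],"delta_rot": [0,0,0],"fingers": 0.55},{"dp": [0,0,-0.15],"delta_rot": [0,0,0],"fingers": 0.4},{"dp": [0,0,-0.15],"delta_rot": [0,0,0],"fingers": 0},{"dp": [0,0,-0.1],"delta_rot": [0,0,0],"fingers": 0}]}}

```text
clock: 9.15
position: [0.5668, 0.0073, 0.1725]
ee_rot: [0.0, 0.728, 0.686, 0.001]
contact_force: [1.1, -0.4, -0.2]
width: 0.0058
gripper_force: 0.0
```

>>> {"name": "servo_tool", "arguments": {"moves": [{"dp": [-0.2,-0.048,0],"delta_rot": [0,0,0],"fingers": 0},{"dp": [-0.2,0,0],"delta_rot": [0,0,0],"fingers": 0},{"dp": [-0.2,0,0],"delta_rot": [0,0,0],"fingers": 0},{"dp": [-0.2,0,0],"delta_rot": [0,0,0],"fingers": 0},{"dp": [-0.15,0,0],"delta_rot": [0,0,0],"fingers": 0}]}}

```text
clock: 9.65
position: [0.5454, -0.1838, 0.1708]
ee_rot: [0.0, 0.728, 0.686, 0.0]
contact_force: [-0.3, 0.2, -0.8]
width: 0.0
gripper_force: 0.0
```

>>> {"name": "servo_tool", "arguments": {"moves": [{"dp": [0,0,0],"delta_rot": [0,0,0],"fingers": 0},{"dp": [0,0,0],"delta_rot": [0,0,0],"fingers": 0}]}}

```text
clock: 9.85
position: [0.5454, -0.1819, 0.1706]
ee_rot: [-0.001, 0.728, 0.686, 0.0]
contact_force: [-0.2, 0.3, -0.0]
width: 0.0001
gripper_force: 0.0
```

Run:
```python
from h import *
s=readout.get_state();print(s['position'],s['ee_rot'])
pq=dict(p=s['position'],q=s['ee_rot']);p,_=snap('wrist','w10')
A=np.array([.5619,.1212]);d=np.array([.0535,.99857]);r=s['position'][:2]-A;print('tcp',1000*r@d,1000*(d[0]*r[1]-d[1]*r[0]))
hsv=cv2.cvtColor(p,cv2.COLOR_RGB2HSV);m=(abs(hsv[...,0].astype(int)-112)<14)&(hsv[...,1]>120)&(hsv[...,2]>40)
k=max(cv2.findContours(m.astype(np.uint8)*255,cv2.RETR_EXTERNAL,cv2.CHAIN_APPROX_NONE)[0],key=cv2.contourArea);print(cv2.boundingRect(k))
x,y,w,h=cv2.boundingRect(k)
for n,uv,z in[('nose',(x+w/2,y),.038),('back',(x+w/2,y+h),.056)]:
    r=wplane(uv,z,pq)[:2]-A;print(n,1000*r@d,1000*(d[0]*r[1]-d[1]*r[0]))
t,_=snap('top','t10')
k=redmask(cv2.imread('pics/t10.png'),(200,170,260,215));print(cv2.minEnclosingCircle(k))
(u,v),_=cv2.minEnclosingCircle(k)
r=plane('top',(u,v),.027)[:2]-A;print('shell',1000*r@d,1000*(d[0]*r[1]-d[1]*r[0]))
```

```text
[ 0.54535199 -0.18192578  0.17057013] [-7.00517111e-04  7.28072079e-01  6.85500086e-01  4.34349800e-04]
tcp -303.577624306956 0.30711252204140493
(230, 143, 49, 47)
nose -250.9956847963166 0.37793111862234086
back -282.51195871841486 0.5593180329126063
((221.8333282470703, 194.5), 14.86430549621582)
shell -34.682902516632204 3.5553791382648092
```

>>> {"name": "servo_tool", "arguments": {"moves": [{"dp": [0,0,0.2],"delta_rot": [0,0,0],"fingers": 0},{"dp": [0,0,0.118],"delta_rot": [0,0,0],"fingers": 0},{"dp": [0.03,0,0],"delta_rot": [0,0,0],"fingers": 0},{"dp": [0.03,0,0],"delta_rot": [0,0,0],"fingers": 0},{"dp": [0.03,0,0],"delta_rot": [0,0,0],"fingers": 0}]}}

```text
clock: 10.45
position: [0.5475, -0.1631, 0.1085]
ee_rot: [0.001, 0.727, 0.687, 0.0]
contact_force: [-0.8, -1.4, -0.6]
width: -0.0003
gripper_force: 0.9
```

>>> {"name": "servo_tool", "arguments": {"moves": [{"dp": [0.06,0,0],"delta_rot": [0,0,0],"fingers": 0},{"dp": [0.06,0,0],"delta_rot": [0,0,0],"fingers": 0},{"dp": [0.06,0,0],"delta_rot": [0,0,0],"fingers": 0},{"dp": [0.06,0,0],"delta_rot": [0,0,0],"fingers": 0},{"dp": [0.06,0,0],"delta_rot": [0,0,0],"fingers": 0}]}}

```text
clock: 10.95
position: [0.5508, -0.1028, 0.1078]
ee_rot: [0.001, 0.727, 0.686, 0.0]
contact_force: [0.9, -2.0, 1.8]
width: 0.0003
gripper_force: 1.0
```

>>> {"name": "servo_tool", "arguments": {"moves": [{"dp": [0.06,0,0],"delta_rot": [0,0,0],"fingers": 0},{"dp": [0.06,0,0],"delta_rot": [0,0,0],"fingers": 0},{"dp": [0.06,0,0],"delta_rot": [0,0,0],"fingers": 0},{"dp": [0.06,0,0],"delta_rot": [0,0,0],"fingers": 0},{"dp": [0.04,0,0],"delta_rot": [0,0,0],"fingers": 0}]}}

```text
clock: 11.45
position: [0.5535, -0.0467, 0.1072]
ee_rot: [-0.0, 0.727, 0.686, 0.0]
contact_force: [0.1, -2.1, 0.8]
width: -0.0001
gripper_force: 0.9
```

```bash
cat >> h.py <<'E'
def gap(name):
    s=readout.get_state();pq=dict(p=s['position'],q=s['ee_rot']);p,_=snap('wrist',name)
    A=np.array([.5619,.1212]);d=np.array([.0535,.99857])
    f=lambda X:(1000*np.array([(X[:2]-A)@d,d[0]*(X-[*A,0])[1]-d[1]*(X-[*A,0])[0]])).round(1)
    hsv=cv2.cvtColor(p,cv2.COLOR_RGB2HSV);m=(abs(hsv[...,0].astype(int)-112)<14)&(hsv[...,1]>120)&(hsv[...,2]>40)
    k=max(cv2.findContours(m.astype(np.uint8)*255,cv2.RETR_EXTERNAL,cv2.CHAIN_APPROX_NONE)[0],key=cv2.contourArea);x,y,w,h=cv2.boundingRect(k)
    r=redmask(p[...,::-1].copy(),(150,10,370,y+3))[:,0];print('tcp',f(s['position']),s['position'].round(4),'F',s['contact_force'].round(1),'blue',(x,y,w,h),'red rows',r[:,1].min(),r[:,1].max())
    print('nose',f(wplane((x+w/2,y),.038,pq)),'margin',f(wplane((x+w/2,r[:,1].max()),.027,pq)))
E
python3 -c "
from h import *
gap('w11')"
```

```text
tcp [-168.1   -0.6] [ 0.5535 -0.0467  0.1072] F [ 0.1 -2.1  0.8] blue (218, 171, 71, 71) red rows 10 77
nose [-122.9   -0. ] margin [-75.5  -0.2]
```

View pics/w11.png

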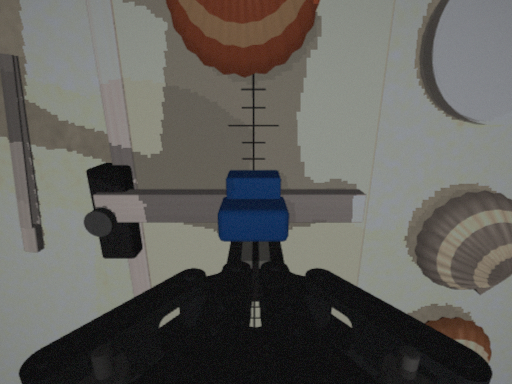

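The view shows the cursor nose's front at row 171 and the shell margin at row 77, a gap of about 47 mm. Advance 36 mm, then creep.

>>> {"name": "servo_tool", "arguments": {"moves": [{"dp": [0.05,0,0],"delta_rot": [0,0,0],"fingers": 0},{"dp": [0.05,0,0],"delta_rot": [0,0,0],"fingers": 0},{"dp": [0.04,0,0],"delta_rot": [0,0,0],"fingers": 0},{"dp": [0.03,0,0],"delta_rot": [0,0,0],"fingers": 0},{"dp": [0.01,0,0],"delta_rot": [0,0,0],"fingers": 0}]}}

```text
clock: 12.0
position: [0.5552, -0.0112, 0.107]
ee_rot: [-0.0, 0.727, 0.687, -0.0]
contact_force: [-0.5, -2.2, -1.1]
width: -0.0002
gripper_force: 0.8
```

```bash
python3 -c "
from h import *
gap('w12')"
```

```text
tcp [-132.6   -0.4] [ 0.5552 -0.0112  0.107 ] F [-0.5 -2.2 -1.1] blue (219, 171, 71, 71) red rows 10 145
nose [-87.3  -0.2] margin [-75.   -0.2]
```

>>> {"name": "servo_tool", "arguments": {"moves": [{"dp": [0.01,0,0],"delta_rot": [0,0,0],"fingers": 0},{"dp": [0.01,0,0],"delta_rot": [0,0,0],"fingers": 0},{"dp": [0.01,0,0],"delta_rot": [0,0,0],"fingers": 0},{"dp": [0.01,0,0],"delta_rot": [0,0,0],"fingers": 0}]}}

```text
clock: 12.45
position: [0.5558, -0.004, 0.1071]
ee_rot: [-0.0, 0.727, 0.686, -0.0]
contact_force: [-0.6, -1.4, -0.7]
width: -0.0001
gripper_force: 0.8
```

```bash
python3 -c "
from h import *
gap('w13')"
```

```text
tcp [-125.4   -0.6] [ 0.5558 -0.004   0.1071] F [-0.6 -1.4 -0.7] blue (218, 170, 71, 72) red rows 10 158
nose [-79.6  -0. ] margin [-75.1   0. ]
```

>>> {"name": "servo_tool", "arguments": {"moves": [{"dp": [0.005,0,0],"delta_rot": [0,0,0],"fingers": 0},{"dp": [0.005,0,0],"delta_rot": [0,0,0],"fingers": 0},{"dp": [0.005,0,0],"delta_rot": [0,0,0],"fingers": 0}]}}

```text
clock: 12.8
position: [0.5562, -0.001, 0.1073]
ee_rot: [-0.0, 0.727, 0.686, -0.0]
contact_force: [-1.0, -1.9, 0.1]
width: -0.0003
gripper_force: 0.8
```

>>> {"name": "servo_tool", "arguments": {"moves": [{"dp": [0.005,0,0],"delta_rot": [0,0,0],"fingers": 0},{"dp": [0.005,0,0],"delta_rot": [0,0,0],"fingers": 0}]}}

```text
clock: 13.0
position: [0.5563, 0.0011, 0.1073]
ee_rot: [-0.0, 0.727, 0.686, -0.0]
contact_force: [-1.1, -1.2, -0.7]
width: 0.0001
gripper_force: 0.8
```

```bash
python3 -c "
from h import *
gap('w14')"
```

```text
tcp [-120.3   -0.8] [0.5563 0.0011 0.1073] F [-1.1 -1.2 -0.7] blue (218, 170, 70, 72) red rows 13 167
nose [-74.5   0. ] margin [-75.2   0.1]
```

>>> {"name": "servo_tool", "arguments": {"moves": [{"dp": [0.005,0,0],"delta_rot": [0,0,0],"fingers": 0},{"dp": [0,0,0],"delta_rot": [0,0,0],"fingers": 0}]}}

```text
clock: 13.25
position: [0.5565, 0.0021, 0.1073]
ee_rot: [0.0, 0.727, 0.686, 0.0]
contact_force: [-1.1, -0.3, -0.7]
width: 0.0
gripper_force: 0.5
```

>>> {"name": "servo_tool", "arguments": {"moves": [{"dp": [0.005,0,0],"delta_rot": [0,0,0],"fingers": 0},{"dp": [0,0,0],"delta_rot": [0,0,0],"fingers": 0}]}}

```text
clock: 13.45
position: [0.5566, 0.0031, 0.1074]
ee_rot: [0.0, 0.727, 0.686, 0.0]
contact_force: [-1.0, -0.2, -0.4]
width: -0.0003
gripper_force: 0.5
```

>>> {"name": "servo_tool", "arguments": {"moves": [{"dp": [0.005,0,0],"delta_rot": [0,0,0],"fingers": 0},{"dp": [0,0,0],"delta_rot": [0,0,0],"fingers": 0}]}}

```text
clock: 13.65
position: [0.5566, 0.0041, 0.1073]
ee_rot: [0.0, 0.727, 0.686, 0.0]
contact_force: [-0.0, -0.7, -1.5]
width: -0.0002
gripper_force: 0.6
```

```bash
python3 -c "
from h import *
gap('w15')
im=cv2.imread('pics/w15.png')[30:260,120:400]
cv2.imwrite('pics/w15c.png',cv2.resize(cv2.convertScaleAbs(im,alpha=1.7),None,fx=2.2,fy=2.2))"
```

```text
tcp [-117.3   -1. ] [0.5566 0.0041 0.1073] F [-0.  -0.7 -1.5] blue (218, 170, 70, 72) red rows 21 172
nose [-71.5  -0.2] margin [-75.2  -0.1]
```

View pics/w15c.png

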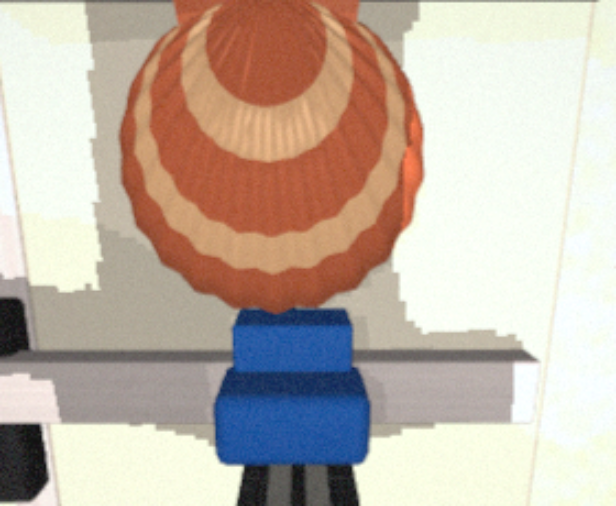

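The crop shows the nose (rows ~310) almost meeting the margin, with about 1 mm to go by geometry. I creep on while watching the force.

>>> {"name": "servo_tool", "arguments": {"moves": [{"dp": [0.003,0,0],"delta_rot": [0,0,0],"fingers": 0},{"dp": [0,0,0],"delta_rot": [0,0,0],"fingers": 0}]}}

```text
clock: 13.9
position: [0.5567, 0.0046, 0.1073]
ee_rot: [0.0, 0.727, 0.686, 0.0]
contact_force: [-1.2, -1.6, 0.9]
width: -0.0001
gripper_force: 0.6
```

>>> {"name": "servo_tool", "arguments": {"moves": [{"dp": [0.003,0,0],"delta_rot": [0,0,0],"fingers": 0},{"dp": [0,0,0],"delta_rot": [0,0,0],"fingers": 0}]}}

```text
clock: 14.1
position: [0.5567, 0.0052, 0.1073]
ee_rot: [0.0, 0.727, 0.686, 0.0]
contact_force: [-1.2, -1.2, 0.2]
width: 0.0
gripper_force: 0.7
```

```bash
python3 -c "
from h import *
gap('w16')"
```

```text
tcp [-116.1   -1. ] [0.5567 0.0052 0.1073] F [-1.2 -1.2  0.2] blue (218, 171, 70, 71) red rows 23 173
nose [-71.   -0.2] margin [-74.6  -0.1]
```

>>> {"name": "servo_tool", "arguments": {"moves": [{"dp": [0.003,0,0],"delta_rot": [0,0,0],"fingers": 0},{"dp": [0,0,0],"delta_rot": [0,0,0],"fingers": 0}]}}

```text
clock: 14.35
position: [0.5567, 0.0053, 0.1073]
ee_rot: [0.0, 0.727, 0.686, -0.0]
contact_force: [-1.6, -4.6, 1.0]
width: -0.0002
gripper_force: 2.0
```

>>> {"name": "servo_tool", "arguments": {"moves": [{"dp": [0.003,0,0],"delta_rot": [0,0,0],"fingers": 0},{"dp": [0,0,0],"delta_rot": [0,0,0],"fingers": 0}]}}

```text
clock: 14.55
position: [0.5567, 0.0055, 0.1074]
ee_rot: [0.001, 0.727, 0.687, -0.001]
contact_force: [-1.8, -5.6, 0.5]
width: 0.0002
gripper_force: 3.0
```

Contact: the force rose from about 1.5 N to 5.6 N and the motion stopped. I back away and check.

>>> {"name": "servo_tool", "arguments": {"moves": [{"dp": [-0.02,0,0],"delta_rot": [0,0,0],"fingers": 0},{"dp": [-0.1,0,0],"delta_rot": [0,0,0],"fingers": 0},{"dp": [-0.1,0,-0.1],"delta_rot": [0,0,0],"fingers": 0},{"dp": [0,0,-0.2],"delta_rot": [0,0,0],"fingers": 0},{"dp": [0,0,-0.2],"delta_rot": [0,0,0],"fingers": 0}]}}

```text
clock: 15.05
position: [0.5538, -0.0375, 0.2077]
ee_rot: [-0.001, 0.728, 0.686, 0.0]
contact_force: [-0.1, 0.3, 0.8]
width: -0.0003
gripper_force: 0.0
```

>>> {"name": "servo_tool", "arguments": {"moves": [{"dp": [0,0,-0.1],"delta_rot": [0,0,0],"fingers": 0},{"dp": [0,0,0],"delta_rot": [0,0,0],"fingers": 0},{"dp": [0,0,0],"delta_rot": [0,0,0],"fingers": 0}]}}

```text
clock: 15.35
position: [0.554, -0.0371, 0.2272]
ee_rot: [-0.0, 0.727, 0.686, 0.001]
contact_force: [0.0, 0.9, -0.9]
width: 0.0001
gripper_force: 0.0
```

```bash
python3 -c "
from h import *
shell('w17');gap('w18')
im=cv2.imread('pics/w18.png')[10:250,140:380]
cv2.imwrite('pics/w18c.png',cv2.resize(cv2.convertScaleAbs(im,alpha=1.7),None,fx=2.4,fy=2.4))"
```

```text
tcp [ 0.554  -0.0371  0.2272] F [ 0.   0.9 -0.9] circle [-37.8   4.9] 36.3 max along 1.3 hinge pts 57
ends [ -3.4 -15.5] [-2.4 26.8] tilt -1.3
tcp [-158.5   -0. ] [ 0.5535 -0.0371  0.2262] F [-0.9 -0.1 -0.5] blue (235, 102, 40, 34) red rows 10 100
nose [-75.3  -0.1] margin [-73.2  -0. ]
```

View pics/w18c.png

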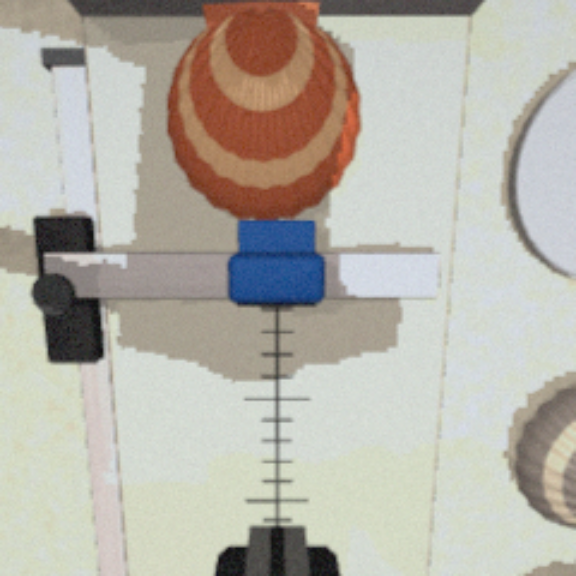

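The picture shows the hinge square on the stop, the nose at the margin, and the shell about 5 mm off the line, within the 10 mm tolerance. The robot is clear, so I hand in.

```bash
python3 -c "
from rig import manip
print(manip.sign_off())"
```

```text
the job is handed in; nothing more can be done
None
```

The job is handed in, result not reported: the scallop's hinge sits flat on the end stop (about 1° off square), about 5 mm off the scale line, with the cursor's nose just touching the margin and the robot clear.

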